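# Find the loaded case by feel and push it home

## Robot

A 7-joint arm with a two-finger parallel gripper is mounted at the origin on a cart in front of the work surface, level with it; the furniture and walls round the work are solid. World frame = base frame: x ahead of the robot, y to its left, z up, the work surface at z = 0. Lengths are in m, angles in rad, forces in N, time in s.
With the tool pointing down it reaches from about 0.425 to 0.925 m from the base axis. Payload 6.8 kg.
Tool frame: the origin (TCP) lies midway between the tips of the shut fingers; the grasp point (between the pads) lies 19 mm behind it; z points along the fingers, y is the line along which they close (so a half turn about z gives the same grasp; the last joint's range is limited). The gripper opens to 88 mm and grips with 3 to 60 N. Pads are 20 mm wide; open, the fingers measure 115 mm over their backs; the gripper's body (75 mm by 178 mm) begins 61 mm behind the grasp point.
Start: joints at [1.095, 0.477, 0.022, 1.555, -0.011, 1.109, -0.083], TCP at [0.243, -0.63, 0.199] pointing down, gripper open.
Joint ranges: [-2.96, 2.96], [-0.34, 2.1], [-1.41, 1.46], [0.24, 2.44], [-1.37, 4.51], [0.17, 1.92], [-2.96, 2.96]. Speed limits (rad/s): [2.39, 2.39, 3.14, 3.14, 3.14, 3.14, 3.14].

## Interface

Orientations are given as a unit quaternion [x, y, z, w].
In Python, from station import r gives the robot as it stands.
- The arm moves only by the tool handwheel, called by a JSON object that holds its "method" and its "body". Schema: {"type":"object","properties":{"ticks":{"type":"array","items":{"type":"array","items":{"type":"number"},"minItems":5,"maxItems":5},"minItems":1,"maxItems":20},"only":{"type":"string"},"quiet":{"type":"boolean"},"lines":{"type":"string"}},"required":["ticks"],"additionalProperties":false}. ticks is a list of rows, 1 to 20 of them, each of 5 numbers: dx, dy, dz in m, then a turn about the tool's z in rad, then the finger opening in m; each row is the pose to reach, as a shift and turn from the pose commanded when the call began, along the tool's axes at that moment; what a row does not reach only later rows make up. A row lasts 1/8 s, in which the tool goes at most 0.0625 m and 0.188 rad, less where a joint would pass 70% of its speed; a pose out of reach is approached as far as the arm can. The fingers move at their own pace and stop on an object; the grip force is fixed at half the most. Time passes only in rows, so rows that do not move let the fingers close. The tool returns the time, the measured TCP pose, the force, the opening and the grip force at its end. only (a regular expression) keeps the lines of the reply that match it, lines (a string "A,B") keeps lines A to B, and quiet returns only ok. Input that does not fit is refused with a message, and nothing moves.
- r.observe(): the state, without advancing time (a new reading comes with each control period).
- r.grab_frame(name): name is "side" or "top" or "wrist"; returns a dict with "frame" (420x560x3 uint8, red, green, blue), "mtx" (3x3 intrinsics, pixels), "R" (3x3) and "t" (3): a world point X has camera coordinates R X + t. Camera axes: x right, y down, z forward; pixel columns grow to the right and rows downward; lengths in m; the calibration is good to about 2 mm. A picture is of the moment at which its call begins. There is no depth.
- r.job_done(): hands the job in; it is judged then, once.
The state is a dict: "time": time; "joints": joint angles; "joint_velocities": joint speeds; "joint_torque": joint torques, N m; "ee_pos": TCP position; "tcp_rot": TCP orientation; "force": force on the tool from outside, world axes, zero at the start; "torque": the same for the moment, N m; "opening": finger opening in m; "finger_force": force on a finger pad.
Only numpy, scipy, OpenCV 4.12 (cv2) and the standard library are available. Lean on these libraries where they do the work, as an engineer would, in place of code of your own. Each camera call takes 0.05 s, during which the arm holds its last target. There are 200 camera calls.

## Task

One of the three identical dark grey carrying cases still has its weight inside; the other two are empty. Feel which one it is by lifting a case's handle end slightly, with its far end always resting on the plate, and set it down gently; then slide the loaded case gently back until its far end is flush against the stop rail, and let go. Leave the two empty cases standing where they are, and do not disturb the other things round about.

Things in the scene. Friction and masses are not known exactly. Their poses are not given: they have to be found in the camera images.
- plate: fixed aluminium plate on the worktop, 340 (x) x 580 (y) x 4 mm; the three cases stand on it. Origin at the centre of its underside, its top 4 mm above; +x points to the stop rail, z up.
- rail: fixed dark steel stop rail along the far side of the plate, 16 x 570 mm, 32 mm high above the plate's top. Origin at the middle of its near face, at the level of the plate's top; this face is the plane x = 0 of the rail's frame; +x points away from the robot (into the rail), y along the rail.
- case_a: closed dark grey plastic case, 120 (x) x 84 (y) x 60 mm high, one of three that look alike (lid fixed, too wide to grip). Empty cases weigh 0.2 to 0.29 kg, the loaded one 0.75 to 0.97 kg, a little more toward the handle; which is loaded changes and cannot be seen. Origin at the centre of the underside; +x to its far end (toward the rail), z up.
- case_a_handle (a point): middle of the level steel handle bar on the near end of case_a, a freely turning sleeve 10 mm thick, 50 mm long along the case's y; at [-0.100, 0, 0.042] in the case's frame, 35 mm clear of the end face. Gripped from above across the bar, the case pivots freely about it. Raised with the far edge resting, an empty case pulls down with 0.9 to 1.7 N, the loaded one with 3.4 to 5.4 N.
- case_a_back (a point): middle of the far bottom edge of case_a, at [0.060, 0, 0] in the case's frame
- case_b: closed dark grey plastic case, 120 (x) x 84 (y) x 60 mm high, one of three that look alike (lid fixed, too wide to grip). Empty cases weigh 0.2 to 0.29 kg, the loaded one 0.75 to 0.97 kg, a little more toward the handle; which is loaded changes and cannot be seen. Origin at the centre of the underside; +x to its far end (toward the rail), z up.
- case_b_handle (a point): middle of the level steel handle bar on the near end of case_b, a freely turning sleeve 10 mm thick, 50 mm long along the case's y; at [-0.100, 0, 0.042] in the case's frame, 35 mm clear of the end face. Gripped from above across the bar, the case pivots freely about it. Raised with the far edge resting, an empty case pulls down with 0.9 to 1.7 N, the loaded one with 3.4 to 5.4 N.
- case_b_back (a point): middle of the far bottom edge of case_b, at [0.060, 0, 0] in the case's frame
- case_c: closed dark grey plastic case, 120 (x) x 84 (y) x 60 mm high, one of three that look alike (lid fixed, too wide to grip). Empty cases weigh 0.2 to 0.29 kg, the loaded one 0.75 to 0.97 kg, a little more toward the handle; which is loaded changes and cannot be seen. Origin at the centre of the underside; +x to its far end (toward the rail), z up.
- case_c_handle (a point): middle of the level steel handle bar on the near end of case_c, a freely turning sleeve 10 mm thick, 50 mm long along the case's y; at [-0.100, 0, 0.042] in the case's frame, 35 mm clear of the end face. Gripped from above across the bar, the case pivots freely about it. Raised with the far edge resting, an empty case pulls down with 0.9 to 1.7 N, the loaded one with 3.4 to 5.4 N.
- case_c_back (a point): middle of the far bottom edge of case_c, at [0.060, 0, 0] in the case's frame
- beaker: small glass beaker, 50 mm wide, 58 mm high, left of the plate; bystander; origin at the centre of its underside
- timer: white bench timer, 50 x 66 x 69 mm, at the front left; bystander; origin at the centre of its underside
- dropper_bottle: small white bottle with black cap, 33 mm wide, 78 mm high, at the front right; bystander; origin at the centre of its underside

How it is judged:
On the way:
1. the handle end of a case is lifted slightly (case tilted by more than about 1.5 degrees) (angle between any of case_a, case_b, case_c's own z axis and vertical above 0.025 rad), for 0.2 s.
At the end, for the whole second after the job is handed in: The loaded case (known by pressing on the plate with more than 4.5 N) stands level on the plate, at rest, its far end within 2.5 mm of the stop rail and square to it within 0.05 rad; the two empty cases stand level, each within 25 mm of where it started (((x of case_a_back in the frame of rail above -0.0025 m and angle between the x axis of case_a and the x axis of rail, either way round below 0.05 rad and angle between each of case_a, case_b, case_c's own z axis and vertical below 0.03 rad and linear speed of case_a below 0.01 m/s and contact force between case_a and plate above 4.5 N and distance of each of case_b, case_c from where it was at the start of the episode below 0.025 m) or (x of case_b_back in the frame of rail above -0.0025 m and angle between the x axis of case_b and the x axis of rail, either way round below 0.05 rad and angle between each of case_b, case_a, case_c's own z axis and vertical below 0.03 rad and linear speed of case_b below 0.01 m/s and contact force between case_b and plate above 4.5 N and distance of each of case_a, case_c from where it was at the start of the episode below 0.025 m) or (x of case_c_back in the frame of rail above -0.0025 m and angle between the x axis of case_c and the x axis of rail, either way round below 0.05 rad and angle between each of case_c, case_a, case_b's own z axis and vertical below 0.03 rad and linear speed of case_c below 0.01 m/s and contact force between case_c and plate above 4.5 N and distance of each of case_a, case_b from where it was at the start of the episode below 0.025 m))); the robot touches nothing.
It fails at once if a case is lifted clear of the plate (far bottom edge more than 10 mm above the plate) (z of any of case_a_back, case_b_back, case_c_back in the frame of plate above 0.014 m).
It fails at once if a case is tipped by more than 15 degrees (angle between any of case_a, case_b, case_c's own z axis and vertical above 0.26 rad).
It fails at once if a case is rammed or pressed against the stop rail with more than 25 N (contact force between any of case_a, case_b, case_c and rail above 25 N).
It fails at once if a case is slammed or pressed down on the plate with more than 60 N (contact force between any of case_a, case_b, case_c and plate above 60 N).
It fails at once if the beaker, timer or bottle is moved more than 20 mm (distance of any of beaker, timer, dropper_bottle from where it was at the start of the episode above 0.02 m).
It also fails if it takes over 58 s, if anything falls off the work surface, if the arm or the gripper's body presses on something with over 40 N, if the wrist force passes 120 N, or if a joint passes its speed limit or range.

## Working session

There is one attempt and no reset: what is moved stays moved. The work goes in short steps, Python scripts to look and compute and a tool call to move; the robot and the scene stay as the last step left them, time stands still between calls to the robot, and variables do not carry over. Pictures are saved under pics/ and viewed, at most 10 in all, crops included, and the job is handed in when it is done.

```bash
mkdir -p pics; ls; python3 - <<'E'
from station import r
import cv2, numpy as np
o=r.observe()
for k in("time","ee_pos","tcp_rot","force","opening"):print(k,o[k])
for n in("top","side"):
    f=r.grab_frame(n); cv2.imwrite(f"pics/{n}0.png",f["frame"][:,:,::-1]); np.savez(f"pics/{n}0.npz",**f)
    print(n,np.round(f["mtx"],1).tolist(),np.round(f["R"],3).tolist(),np.round(f["t"],3).tolist())
E
```

```text
pics
time 0.0
ee_pos [ 0.24250329 -0.62925663  0.19800473]
tcp_rot [ 9.83128894e-01  1.82911979e-01 -2.21100657e-04 -8.57975379e-04]
force [ 0.14534191  0.14001028 -0.12881623]
opening 0.08799052825409553
top [[390.9, 0.0, 279.8], [0.0, 390.9, 210.0], [0.0, 0.0, 1.0]] [[-0.012, -1.0, 0.005], [-0.994, 0.012, -0.111], [0.111, -0.007, -0.994]] [0.078, 0.575, 1.098]
side [[536.0, 0.0, 280.9], [0.0, 536.0, 207.5], [0.0, 0.0, 1.0]] [[1.0, -0.029, 0.004], [-0.012, -0.519, -0.855], [0.027, 0.854, -0.519]] [-0.569, 0.105, 1.729]
```

View pics/top0.png

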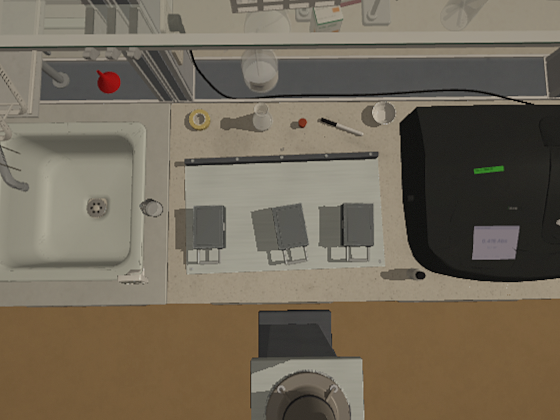

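View pics/side0.png

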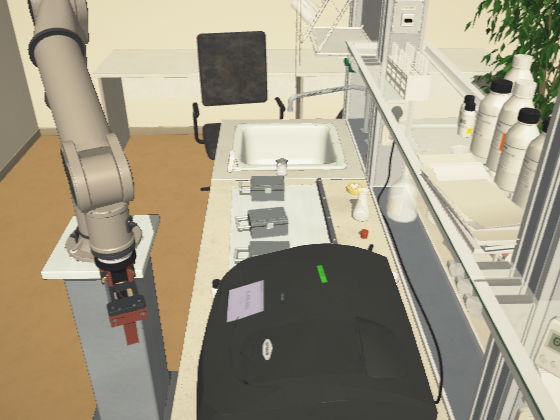

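The top view shows the three cases at about (210,227), (290,227) and (357,225), with handles toward the robot near row 262. The rail runs from (187,162) to (378,155), the bottle is at (420,275), and a big black machine stands at the right. In the side view the machine hides the nearest case.

```bash
cat > h.py <<'E'
import numpy as np, cv2
def ray(f,u,v):
    R,t=f["R"],f["t"]; d=R.T@np.linalg.inv(f["mtx"])@np.array([u,v,1.]); return -R.T@t,d
def onz(f,u,v,z):
    c,d=ray(f,u,v); return c+d*(z-c[2])/d[2]
def proj(f,X):
    p=f["mtx"]@(f["R"]@np.asarray(X)+f["t"]); return p[:2]/p[2]
def tri(obs): # [(f,u,v),...]
    A=np.zeros((3,3));b=np.zeros(3)
    for f,u,v in obs:
        c,d=ray(f,u,v); d/=np.linalg.norm(d); P=np.eye(3)-np.outer(d,d); A+=P; b+=P@c
    return np.linalg.solve(A,b)
E
python3 - <<'E'
from h import *
f=np.load("pics/top0.npz"); g=cv2.cvtColor(f["frame"],cv2.COLOR_RGB2GRAY)
print(g[200:250:6,190:380:6])
roi=np.zeros_like(g); roi[170:262,180:382]=1
m=((g<88)&(roi>0)).astype(np.uint8)
m=cv2.morphologyEx(m,cv2.MORPH_OPEN,np.ones((7,7)))
cs,_=cv2.findContours(m,0,2)
for c in cs:
    if cv2.contourArea(c)<300: continue
    q=cv2.minAreaRect(c); b=cv2.boxPoints(q)
    P=[onz(f,u,v,0.064)[:2] for u,v in b]; print(q,np.round(np.mean(P,0),3),np.round(P,3).tolist())
for u,v in [(187,162),(378,155),(208,262),(293,262),(356,254),(420,275),(132,277),(152,208)]: print(u,v,np.round(onz(f,u,v,0.036 if v<200 else .046),3))
cv2.imwrite("pics/crop0.png",cv2.resize(f["frame"][145:285,170:440,::-1],None,fx=2.9,fy=2.9,interpolation=2))
E
```

```text
[[150 150 152 152 152 153 154 155 156 154 154 153 153 153 153 153 154 154
  156 155 155 155 156 157 156 155 156 155 154 154 154 155]
 [151 100  88  84  94  79 154 153 152 152 151 150 149 151 154 115  87  84
   87 153 153 154 134 132 131  65  85  90  95  87  88 153]
 [ 94  79  85  86  86  88 147 153 154 153 139  96  98  97  88  87  87  87
   86 155 153 154  97  97  96  70  87  86  88  87  85 152]
 [ 94  73  86  86  86  87 146 150 151 151 154  96  96  96  91  86  87  86
   87 145 154 154  97  96  96  71  88  86  87  88  85 154]
 [ 96  79  86  85  86  89 145 152 150 148 148  94  94  94  71  87  87  87
   87  95 155 153  97  96  96  68  88  87  87  87  86 154]
 [ 96  78  85  87  86  88 147 151 151 149 149  94  96  96  96  85  88  88
   87  83 154 154  96  95  95  70  88  86  87  87  92 152]
 [ 97  82  86  87  86  88 144 149 149 150 151  93  97  96  98  77  89  87
   88  89 155 154  97  97  98  73  90  88  86  88  91 155]
 [ 99  84  86  87  87  88 146 151 150 150 150 116  95  95  95  90  87  87
   86  87 154 154  97  97  96  71  89  83  87  87  89 156]
 [ 97  74  85  77 130  32 151 153 154 155 154 163  98  98  97 101 111 140
  155 104 153 154 158  92 160 160  84 165 162 160 158 153]]
((206.5, 224.0), (36.0, 23.0), 90.0) [0.536 0.276] [[0.587, 0.309], [0.586, 0.244], [0.485, 0.244], [0.486, 0.308]]
187 162 [0.72  0.34  0.036]
378 155 [ 0.734 -0.219  0.036]
208 262 [0.43  0.274 0.046]
293 262 [0.427 0.035 0.046]
356 254 [ 0.447 -0.143  0.046]
420 275 [ 0.386 -0.32   0.046]
132 277 [0.391 0.486 0.046]
152 208 [0.585 0.435 0.046]
```

View pics/crop0.png

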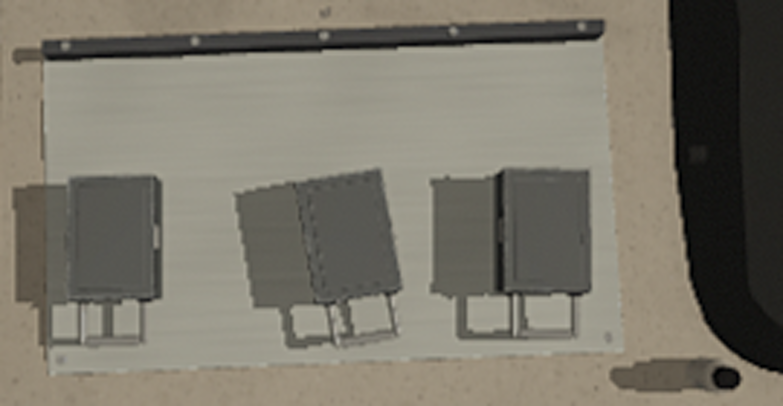

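The crop shows the handle bars' centres at crop pixels (112,342), (367,340) and (545,335). The middle case is turned. I compute their world positions, the rail line and the machine's height.

```bash
python3 - <<'E'
from h import *
f=np.load("pics/top0.npz"); s=np.load("pics/side0.npz")
print("green",tri([(f,489,169),(s,322,273)]),"purple",tri([(f,496,243),(s,246,300)]))
c=lambda u,v,z:np.round(onz(f,170+u/2.9,145+v/2.9,z)[:2],4)
for n,(a,b) in dict(L=((82,342),(143,342)),M=((337,345),(398,334)),R=((513,335),(577,335))).items():
    p,q=c(*a,.046),c(*b,.046); d=p-q; print(n,p,q,"mid",(p+q)/2,"yaw",np.arctan2(-d[0],d[1]))
p,q=c(45,57,.036),c(604,39,.036); d=p-q; print("rail",p,q,np.arctan2(-d[0],d[1]))
for X in [(0.43,.27,.046),(0.43,.03,.046)]: print(proj(s,X))
cv2.imwrite("pics/side_crop.png",cv2.resize(s["frame"][165:265,215:345,::-1],None,fx=6,fy=6,interpolation=2))
E
```

```text
green [ 0.65256286 -0.44769875  0.20583849] purple [ 0.47231233 -0.48000424  0.15486807]
L [0.4277 0.3015] [0.427  0.2425] mid [0.42735 0.272  ] yaw -0.011863850132302888
M [0.4218 0.0547] [ 0.4316 -0.0047] mid [0.4267 0.025 ] yaw 0.16351022994576275
R [ 0.4293 -0.1163] [ 0.4285 -0.1785] mid [ 0.4289 -0.1474] yaw -0.012861027190378231
rail [0.7118 0.3437] [ 0.7241 -0.2193] 0.021843771973771048
[240.36349711 185.56150809]
[237.7423329  221.29760674]
```

View pics/side_crop.png

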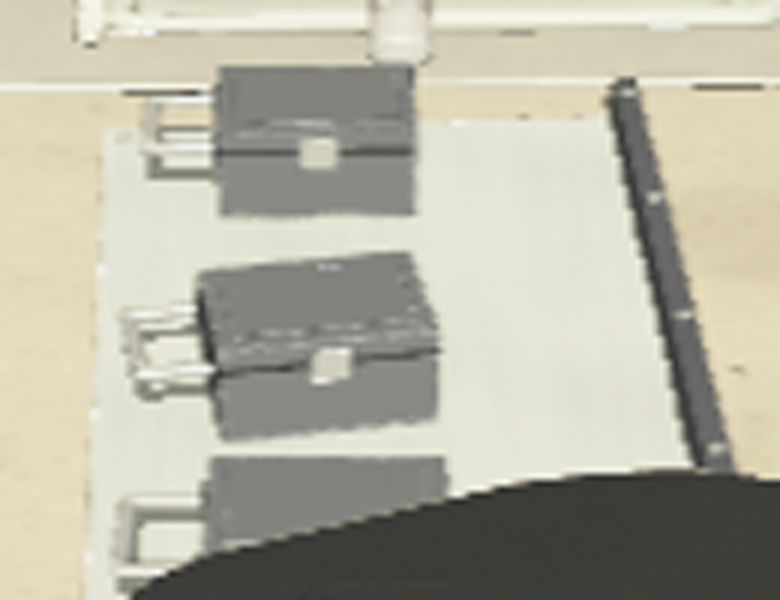

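All three handles are visible in the side view, for example the left bar at (240,186), which agrees with z of about 0.046. The machine's top is at about z 0.21, so I travel above it to the right-hand case.

{"method": "handwheel", "body": {"ticks": [[0,0,-0.06,0,0.03],[0,0,-0.12,0,0.03],[0,0,-0.17,0,0.03],[0.3475,-0.3826,-0.17,-1.19,0.03],[0.3475,-0.3826,-0.17,-1.19,0.03],[0.3475,-0.3826,-0.17,-1.19,0.03],[0.3475,-0.3826,-0.17,-1.19,0.03],[0.3475,-0.3826,-0.17,-1.19,0.03],[0.3475,-0.3826,-0.17,-1.19,0.03],[0.3475,-0.3826,-0.17,-1.19,0.03],[0.3475,-0.3826,-0.17,-1.19,0.03],[0.3475,-0.3826,-0.17,-1.19,0.03],[0.3475,-0.3826,-0.05,-1.19,0.03],[0.3475,-0.3826,-0.05,-1.19,0.03],[0.3475,-0.3826,-0.05,-1.19,0.03]]}}

```text
time: 1.98
ee_pos: [0.4259, -0.1481, 0.2455]
tcp_rot: [0.712, 0.702, -0.002, -0.004]
force: [-0.6, -0.1, 0.8]
opening: 0.0298
finger_force: 0.0
```

```bash
python3 - <<'E'
from station import r
from h import *
o=r.observe(); print(o["joints"],o["tcp_rot"],o["force"])
f=r.grab_frame("wrist"); np.savez("pics/w1.npz",**f); cv2.imwrite("pics/w1.png",f["frame"][:,:,::-1]); print(-f["R"].T@f["t"],f["R"].round(2).tolist(),f["mtx"][0])
E
```

```text
[ 0.65135022  0.09237246 -0.47882684  1.97435282  0.04656609  1.09446993
  0.13860922] [ 0.71200602  0.7021593  -0.00209295 -0.00391918] [-0.55745108 -0.14610519  0.80271153]
[ 0.42846915 -0.07734705  0.43142643] [[1.0, -0.01, -0.01], [-0.01, -0.97, 0.26], [-0.01, -0.26, -0.97]] [354.00994442   0.         282.84464043]
```

View pics/w1.png

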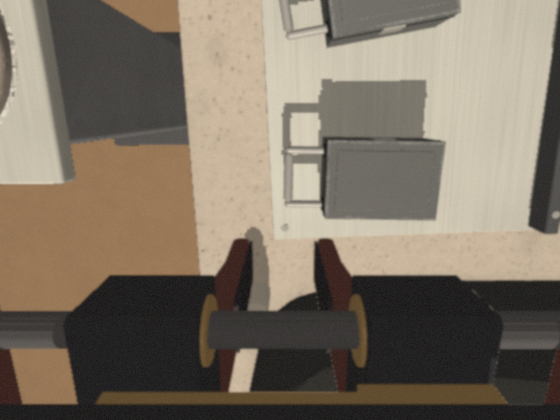

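The wrist view shows the right case's bar from (287,152) to (289,204). The middle case's bar is at the top, near (305,33), and the rail is at the right edge. Next I triangulate the bar with the top and side views.

```bash
python3 - <<'E'
from h import *
f=np.load("pics/top0.npz"); s=np.load("pics/side0.npz"); w=np.load("pics/w1.npz")
T=lambda u,v:(f,170+u/2.9,145+v/2.9)
S=lambda u,v:(s,215+u/6,165+v/6)
g=cv2.cvtColor(w["frame"],cv2.COLOR_RGB2GRAY).astype(int)
for v in (162,170,178,186,194): print(v,g[v,276:300].tolist())
print("R",tri([T(545,335),(w,288,178)]),"L",tri([T(112,342),S(150,125)]),"M",tri([T(367,339.5),S(135,348)]))
print("Mw", onz(w,305,33,.046),"R on z",onz(w,288,178,.046),[onz(w,*p,.046) for p in((287,152),(289,204))])
E
```

```text
162 [206, 209, 207, 205, 205, 206, 195, 165, 138, 131, 142, 151, 154, 156, 151, 142, 131, 128, 131, 131, 132, 132, 130, 130]
170 [209, 209, 208, 208, 206, 207, 199, 178, 153, 144, 147, 152, 158, 157, 149, 145, 152, 182, 203, 208, 207, 210, 210, 206]
178 [209, 209, 211, 209, 208, 206, 199, 174, 150, 142, 147, 152, 154, 153, 148, 146, 159, 185, 205, 212, 211, 209, 208, 206]
186 [210, 210, 208, 209, 209, 207, 198, 176, 152, 145, 151, 157, 158, 155, 152, 143, 159, 186, 206, 210, 210, 209, 207, 208]
194 [210, 209, 209, 210, 205, 205, 193, 168, 147, 148, 151, 158, 160, 154, 145, 146, 167, 194, 207, 208, 208, 210, 209, 209]
R [ 0.42949952 -0.14230664  0.07157623] L [0.42788603 0.27297132 0.04323773] M [0.42794382 0.02538417 0.04239836]
Mw [ 0.44803097 -0.00086535  0.046     ] R on z [ 0.42967467 -0.14702863  0.046     ] [array([ 0.42886879, -0.11851585,  0.046     ]), array([ 0.43051177, -0.17664629,  0.046     ])]
```

{"method": "handwheel", "body": {"ticks": [[0.001,0.003,0.06,0,0.03],[0.001,0.003,0.12,0,0.03],[0.001,0.003,0.17,0,0.03],[0.001,0.003,0.2,0,0.03],[0.001,0.003,0.217,0,0.03],[0.001,0.003,0.217,0,0.03],[0.001,0.003,0.217,0,0.03]]}}

```text
time: 2.9
ee_pos: [0.4346, -0.1479, 0.0338]
tcp_rot: [0.712, 0.702, 0.001, 0.002]
force: [0.1, -0.1, -0.8]
opening: 0.03
finger_force: 0.0
```

```bash
python3 -c "
from station import r;o=r.observe();print(o['force'],o['torque'],o['ee_pos'])"
```

```text
[ 0.13293596 -0.10154953 -0.82959211] [-0.00500087 -0.10656572  0.00705693] [ 0.43457845 -0.14789765  0.03379631]
```

{"method": "handwheel", "body": {"ticks": [[0,0,0,0,0.03],[0,0,0,0,0.03],[0,0,0,0,0.03]]}}

```text
time: 3.28
ee_pos: [0.4326, -0.1471, 0.0323]
tcp_rot: [0.712, 0.702, 0.0, 0.0]
force: [-0.5, -0.8, -0.6]
opening: 0.0299
finger_force: 0.0
```

```bash
python3 -c "
from station import r;o=r.observe();print(o['force'],o['ee_pos'],o['joint_velocities'])"
```

```text
[-0.51958227 -0.76505693 -0.6146534 ] [ 0.4325587  -0.14708963  0.03228543] [ 4.53068762e-04  6.21761095e-03  1.95269512e-03  2.39426747e-03
  2.99406539e-05 -1.14580778e-03 -2.47599455e-03]
```

{"method": "handwheel", "body": {"ticks": [[0,-0.003,0.006,0,0.03],[0,-0.003,0.006,0,0.03],[0,-0.003,0.006,0,0.02],[0,-0.003,0.006,0,0.004],[0,-0.003,0.006,0,0],[0,-0.003,0.006,0,0],[0,-0.003,0.006,0,0],[0,-0.003,0.006,0,0]]}}

```text
time: 4.28
ee_pos: [0.4297, -0.1469, 0.0261]
tcp_rot: [0.712, 0.703, 0.0, 0.0]
force: [0.5, -0.1, 2.5]
opening: 0.0008
finger_force: 1.2
```

```bash
python3 - <<'E'
from station import r
import numpy as np
F=[]
for i in range(6): r.grab_frame("wrist"); F.append(r.observe()["force"])
print(np.round(F,2),r.observe()["ee_pos"],r.observe()["time"])
E
```

```text
[[-0.06 -0.35  1.81]
 [ 0.68  0.55  1.76]
 [ 0.05 -0.81  1.26]
 [ 0.07 -0.34  2.9 ]
 [-0.07 -0.15  1.54]
 [ 0.32 -0.54  1.92]] [ 0.42957461 -0.14692892  0.02598211] 4.575
```

```bash
python3 - <<'E'
from station import r
import cv2
a=r.grab_frame("wrist")["frame"];b=r.grab_frame("top")
import numpy as np; np.savez("pics/top1.npz",**b)
b=cv2.resize(b["frame"][200:290,320:420],(420,420*90//100))
im=np.zeros((420,800,3),np.uint8); im[:,:380]=a[:,140:520]; im[:378,380:800]=b
cv2.imwrite("pics/g1.png",im[:,:,::-1]); print(r.observe()["opening"])
E
```

```text
0.0005066055312042041
```

View pics/g1.png

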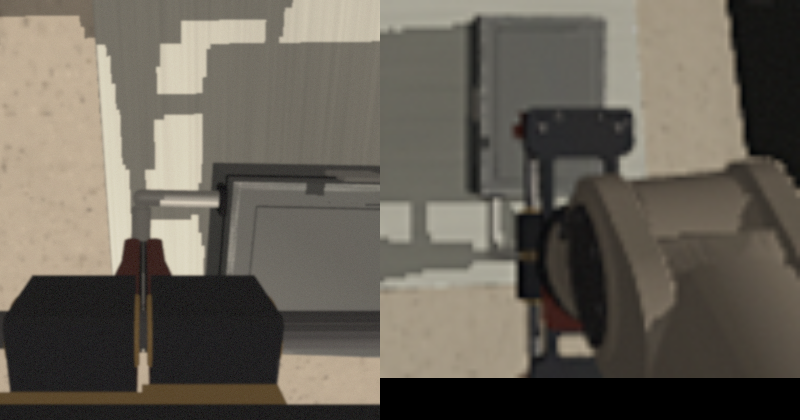

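The picture shows the shut fingers in line with the bar, which enters them near (142,240), but the opening reads about 0, so the bar is not between the pads. I check heights by projection.

```bash
python3 - <<'E'
from station import r
from h import *
f=r.grab_frame("wrist"); np.savez("pics/w2.npz",**f); s=r.grab_frame("side"); np.savez("pics/s2.npz",**s)
for X in [(.4296,-.137,.026),(.4296,-.147,.026),(.4296,-.137,.045),(.4296,-.122,.046),(.4296,-.122,.036),(.4296,-.122,.056),(.4296,-.137,.1)]: print(X,proj(f,X).round(1))
im=np.zeros((600,780,3),np.uint8)
im[:, :400]=cv2.resize(f["frame"][180:300,240:320],(400,600),interpolation=2)
im[:360,400:]=cv2.resize(s["frame"][215:275,195:258],(380,360),interpolation=2)
cv2.imwrite("pics/g2.png",im[:,:,::-1]);print(r.observe()["ee_pos"],r.observe()["force"],r.observe()["opening"])
E
```

```text
(0.4296, -0.137, 0.026) [283.  226.8]
(0.4296, -0.147, 0.026) [283.2 243.8]
(0.4296, -0.137, 0.045) [283.  238.7]
(0.4296, -0.122, 0.046) [282.6 210.3]
(0.4296, -0.122, 0.036) [282.6 205.1]
(0.4296, -0.122, 0.056) [282.6 216.2]
(0.4296, -0.137, 0.1) [282.9 293.3]
[ 0.42946205 -0.14689571  0.02595276] [0.22990731 0.79786361 2.29924246] 0.0005946362244551395
```

View pics/g2.png

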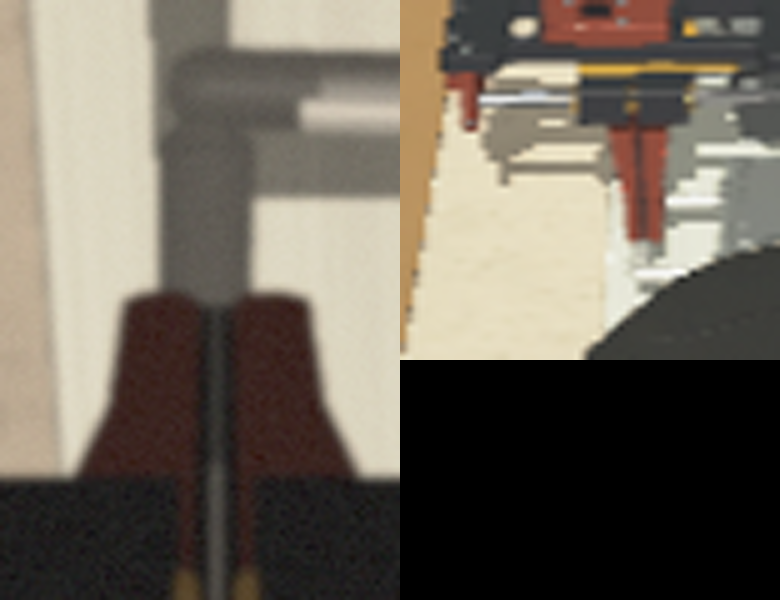

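```bash
python3 - <<'E'
from h import *
s=np.load("pics/s2.npz");w=np.load("pics/w2.npz")
for z in(.026,.036,.045,.055): print(z,[proj(s,(.4296,y,z)).round(1).tolist() for y in(-.137,-.147,-.157,-.172)])
print(tri([(w,283,239),(s,236.5,255)]))
E
```

```text
0.026 [[235.7, 257.0], [235.5, 259.0], [235.4, 261.0], [235.1, 264.1]]
0.036 [[235.5, 254.3], [235.4, 256.3], [235.2, 258.3], [235.0, 261.4]]
0.045 [[235.4, 251.8], [235.3, 253.8], [235.1, 255.8], [234.9, 258.9]]
0.055 [[235.3, 249.1], [235.1, 251.1], [235.0, 253.1], [234.7, 256.1]]
[ 0.43111223 -0.14044816  0.03579863]
```

By both views the shut tips stand at z of about 0.047, resting on the bar, roughly 20 mm above the reported TCP. I raise, open and go deeper to a reported z of about 0.010, which is still clear of the plate either way.

{"method": "handwheel", "body": {"ticks": [[0,0,-0.012,0,0],[0,0,-0.012,0,0.03],[0,0,-0.012,0,0.03],[0,0,0,0,0.03],[0,0,0.01,0,0.03],[0,0,0.015,0,0.03],[0,0,0.015,0,0.03],[0,0,0.015,0,0.03]]}}

```text
time: 5.78
ee_pos: [0.4296, -0.1469, 0.011]
tcp_rot: [0.712, 0.703, 0.0, 0.0]
force: [0.4, -0.2, 0.7]
opening: 0.0304
finger_force: 0.0
```

```bash
python3 -c "
from station import r;o=r.observe();print(o['force'],o['ee_pos'],o['joint_velocities'])"
```

```text
[ 0.37672172 -0.19195802  0.65911383] [ 0.42955617 -0.14687329  0.0109917 ] [ 0.00283876 -0.00455307 -0.0015965  -0.00274191 -0.00027727  0.00046022
  0.00034556]
```

{"method": "handwheel", "body": {"ticks": [[0,0,0,0,0.02],[0,0,0,0,0.005],[0,0,0,0,0.002],[0,0,0,0,0],[0,0,0,0,0],[0,0,0,0,0]]}}

```text
time: 6.52
ee_pos: [0.4296, -0.147, 0.0111]
tcp_rot: [0.712, 0.702, 0.0, 0.0]
force: [0.3, -0.8, 2.3]
opening: 0.009
finger_force: 30.0
```

```bash
cat > ff.py <<'E'
from station import r
import numpy as np
F=[]
for i in range(8): r.grab_frame("wrist"); F.append(r.observe()["force"])
o=r.observe(); print("F mean",np.mean(F,0).round(2),"sd",np.std(F,0).round(2),"pos",o["ee_pos"].round(4),"open",o["opening"],"ff",o["finger_force"],"t",o["time"])
E
python3 ff.py
```

```text
F mean [ 0.15 -0.98  2.01] sd [0.36 0.52 0.52] pos [ 0.4295 -0.1471  0.011 ] open 0.009548600761637622 ff 29.99216616153717 t 6.925
```

Gripped at a 9.5 mm opening. Lift 8 mm, with 2 mm toward the rail.

{"method": "handwheel", "body": {"ticks": [[0,0.0005,-0.002,0,0],[0,0.001,-0.004,0,0],[0,0.0015,-0.006,0,0],[0,0.002,-0.008,0,0],[0,0.002,-0.008,0,0],[0,0.002,-0.008,0,0],[0,0.002,-0.008,0,0]]}}

```text
time: 7.8
ee_pos: [0.4314, -0.1469, 0.0189]
tcp_rot: [0.712, 0.702, 0.0, -0.0]
force: [0.7, 1.0, -0.8]
opening: 0.0097
finger_force: 30.0
```

```bash
python3 ff.py
```

```text
F mean [ 0.27 -0.31 -1.  ] sd [0.42 0.51 0.55] pos [ 0.4314 -0.1469  0.019 ] open 0.00881578861108629 ff 29.989509880542755 t 8.2
```

{"method": "handwheel", "body": {"ticks": [[0,-0.0005,0.002,0,0],[0,-0.001,0.004,0,0],[0,-0.0015,0.006,0,0],[0,-0.002,0.0075,0,0],[0,-0.002,0.0075,0,0],[0,-0.002,0.0075,0,0.02],[0,-0.002,0.0075,0,0.03],[0,-0.002,0.0075,0,0.03],[0,-0.002,0.0075,0,0.03],[0,-0.002,0.0075,0,0.03]]}}

```text
time: 9.45
ee_pos: [0.4294, -0.1469, 0.0115]
tcp_rot: [0.712, 0.703, 0.0, 0.0]
force: [0.1, 0.3, 0.0]
opening: 0.0303
finger_force: 0.0
```

```bash
python3 ff.py
```

```text
F mean [-0.04  0.4   0.19] sd [0.44 0.24 0.49] pos [ 0.4294 -0.1469  0.0115] open 0.029912160757846057 ff 0.0 t 9.85
```

The pull is about 1.2 N, so the right case is empty. Next is the middle one: bar near (0.4275, 0.025), yaw 0.164.

{"method": "handwheel", "body": {"ticks": [[0,0,-0.04,0,0.03],[0,0,-0.07,0,0.03],[0.06,-0.002,-0.07,-0.09,0.03],[0.12,-0.003,-0.07,-0.175,0.03],[0.172,-0.0044,-0.07,-0.175,0.03],[0.172,-0.0044,-0.07,-0.175,0.03],[0.172,-0.0044,-0.07,-0.175,0.03],[0.172,-0.0044,-0.07,-0.175,0.03]]}}

```text
time: 10.85
ee_pos: [0.4272, 0.0235, 0.0813]
tcp_rot: [0.649, 0.761, -0.0, 0.0]
force: [0.7, -0.5, 0.4]
opening: 0.0302
finger_force: 0.0
```

```bash
python3 - <<'E'
from station import r
from h import *
f=r.grab_frame("wrist"); o=r.observe(); print(o["ee_pos"],o["tcp_rot"]); np.savez("pics/w3.npz",**f)
print([proj(f,(.4275+x,.025+y,.046)).round(0).tolist() for x,y in((0,0),(-.0041,.025),(.0041,-.025))])
cv2.imwrite("pics/w3.png",f["frame"][:,:,::-1])
E
```

```text
[0.42722146 0.02356963 0.0813179 ] [ 6.48648283e-01  7.61088238e-01 -3.11926163e-04  3.66583719e-05]
[[284.0, 222.0], [284.0, 184.0], [284.0, 258.0]]
```

View pics/w3.png

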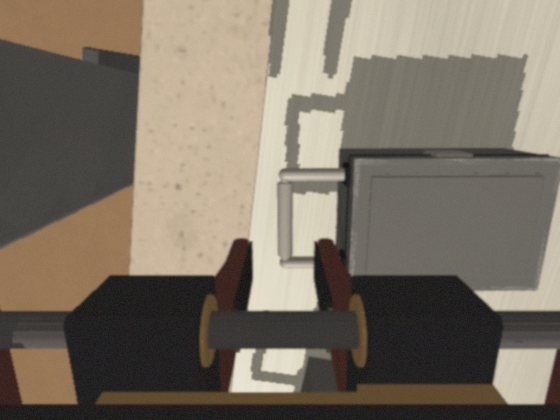

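The wrist view shows the middle bar upright at column 285, rows 176 to 263. It is centred between the fingers and matches the prediction. Descend and grip.

{"method": "handwheel", "body": {"ticks": [[0.001,0,0.04,0,0.03],[0.001,0,0.06,0,0.03],[0.001,0,0.07,0,0.03],[0.001,0,0.07,0,0.03],[0.001,0,0.07,0,0.03],[0.001,0,0.07,0,0.03]]}}

```text
time: 11.65
ee_pos: [0.4277, 0.0261, 0.0121]
tcp_rot: [0.648, 0.762, 0.0, 0.001]
force: [0.3, 1.1, -0.4]
opening: 0.0298
finger_force: 0.0
```

```bash
python3 ff.py
```

```text
F mean [0.04 0.2  0.03] sd [0.52 0.56 0.36] pos [0.4272 0.0261 0.0115] open 0.029919087292879502 ff 0.0 t 12.05
```

{"method": "handwheel", "body": {"ticks": [[0,0,0,0,0.02],[0,0,0,0,0.005],[0,0,0,0,0],[0,0,0,0,0],[0,0,0,0,0],[0,0.0005,-0.002,0,0],[0,0.001,-0.004,0,0],[0,0.0015,-0.006,0,0],[0,0.002,-0.008,0,0],[0,0.002,-0.008,0,0],[0,0.002,-0.008,0,0],[0,0.002,-0.008,0,0]]}}

```text
time: 13.55
ee_pos: [0.4291, 0.0264, 0.0194]
tcp_rot: [0.648, 0.762, -0.0, -0.0]
force: [0.8, 0.7, -1.1]
opening: 0.0089
finger_force: 30.0
```

```bash
python3 ff.py
```

```text
F mean [ 0.51  0.19 -1.44] sd [0.46 0.42 0.38] pos [0.4291 0.0264 0.0195] open 0.009139201527124961 ff 29.999825656414032 t 13.95
```

The pull is about 1.5 N, so the middle case is empty too. Set it down and go to the left one to confirm.

{"method": "handwheel", "body": {"ticks": [[0,-0.0005,0.002,0,0],[0,-0.001,0.004,0,0],[0,-0.0015,0.006,0,0],[0,-0.002,0.0075,0,0],[0,-0.002,0.0075,0,0],[0,-0.002,0.0075,0,0.02],[0,-0.002,0.0075,0,0.03],[0,-0.002,0.0075,0,0.03],[0,-0.002,0.0075,0,0.03]]}}

```text
time: 15.08
ee_pos: [0.4272, 0.0261, 0.012]
tcp_rot: [0.648, 0.762, 0.0, 0.0]
force: [-0.2, 0.2, 1.2]
opening: 0.0301
finger_force: 0.0
```

{"method": "handwheel", "body": {"ticks": [[0,0,-0.04,0,0.03],[0,0,-0.07,0,0.03],[0.06,0.01,-0.07,0,0.03],[0.12,0.02,-0.07,0.07,0.03],[0.18,0.03,-0.07,0.13,0.03],[0.2431,0.0401,-0.07,0.174,0.03],[0.2431,0.0401,-0.07,0.174,0.03],[0.2431,0.0401,-0.07,0.174,0.03],[0.2431,0.0401,-0.07,0.174,0.03]]}}

```text
time: 16.2
ee_pos: [0.4277, 0.2704, 0.0817]
tcp_rot: [0.712, 0.702, -0.001, 0.0]
force: [0.5, -0.2, -0.1]
opening: 0.0301
finger_force: 0.0
```

```bash
python3 - <<'E'
from station import r
from h import *
f=r.grab_frame("wrist"); o=r.observe(); print(o["ee_pos"],o["tcp_rot"]); np.savez("pics/w4.npz",**f)
print([proj(f,(.4277+x,.2725+y,.046)).round(0).tolist() for x,y in((0,0),(0,.025),(0,-.025))])
cv2.imwrite("pics/w4.png",f["frame"][:,:,::-1])
E
```

```text
[0.4278341  0.27050195 0.08177701] [ 7.12230785e-01  7.01945124e-01 -4.68736497e-04  3.63104731e-04]
[[283.0, 221.0], [282.0, 183.0], [284.0, 256.0]]
```

View pics/w4.png

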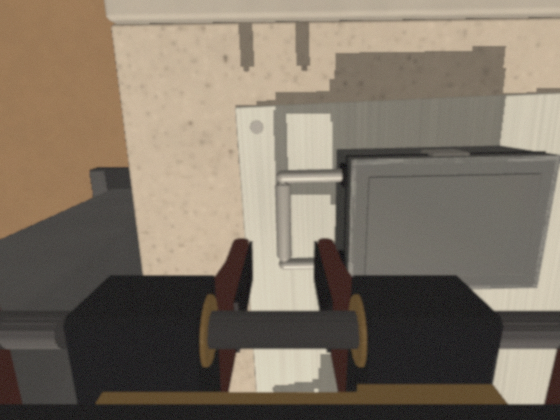

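The left bar runs from (283,177) to (285,263), centred between the fingers. Descend, grip and lift.

{"method": "handwheel", "body": {"ticks": [[0.001,0,0.04,0,0.03],[0.001,0,0.06,0,0.03],[0.001,0,0.07,0,0.03],[0.001,0,0.07,0,0.03],[0.001,0,0.07,0,0.03],[0.001,0,0.07,0,0.03]]}}

```text
time: 17.0
ee_pos: [0.4281, 0.2738, 0.0128]
tcp_rot: [0.711, 0.703, 0.001, 0.0]
force: [-0.4, 0.3, 0.9]
opening: 0.0302
finger_force: 0.0
```

```bash
python3 ff.py
```

```text
F mean [-0.02 -0.09 -0.03] sd [0.26 0.57 0.3 ] pos [0.4275 0.2735 0.012 ] open 0.03015780205870159 ff 0.0 t 17.4
```

{"method": "handwheel", "body": {"ticks": [[0,0,0,0,0.02],[0,0,0,0,0.005],[0,0,0,0,0],[0,0,0,0,0],[0,0,0,0,0],[0,0.0005,-0.002,0,0],[0,0.001,-0.004,0,0],[0,0.0015,-0.006,0,0],[0,0.002,-0.008,0,0],[0,0.002,-0.008,0,0],[0,0.002,-0.008,0,0],[0,0.002,-0.008,0,0]]}}

```text
time: 18.9
ee_pos: [0.4295, 0.2734, 0.0199]
tcp_rot: [0.711, 0.703, -0.0, 0.0]
force: [2.0, 0.7, -4.8]
opening: 0.0094
finger_force: 30.0
```

```bash
python3 ff.py
```

```text
F mean [ 2.15  0.31 -4.92] sd [0.65 0.6  0.38] pos [0.4295 0.2735 0.0199] open 0.009066053365500265 ff 29.98158484697342 t 19.3
```

The pull is 4.9 N, so the left case is the loaded one. Set it down and, still gripping, slide it to about 10 mm short of the rail while turning it square.

{"method": "handwheel", "body": {"ticks": [[0,-0.0005,0.002,0,0],[0,-0.001,0.004,0,0],[0,-0.0015,0.006,0,0],[0,-0.002,0.0075,0,0],[0,-0.002,0.0075,0,0]]}}

```text
time: 19.92
ee_pos: [0.4273, 0.2734, 0.0123]
tcp_rot: [0.711, 0.703, -0.0, -0.0]
force: [0.4, -0.2, -4.6]
opening: 0.0089
finger_force: 30.0
```

{"method": "handwheel", "body": {"ticks": [[0,0.005,0,0,0],[0,0.012,0,-0.006,0],[0,0.022,0,-0.012,0],[0,0.032,0,-0.018,0],[0,0.042,0,-0.024,0],[0.0005,0.052,0,-0.033,0],[0.0005,0.062,0,-0.033,0],[0.001,0.072,0,-0.033,0],[0.001,0.082,0,-0.033,0],[0.001,0.092,0,-0.033,0],[0.0013,0.1,0,-0.033,0],[0.0013,0.107,0,-0.033,0],[0.0013,0.112,0,-0.033,0],[0.0013,0.114,0,-0.033,0],[0.0013,0.114,0,-0.033,0],[0.0013,0.114,0,-0.033,0]]}}

```text
time: 21.92
ee_pos: [0.5419, 0.2734, 0.0126]
tcp_rot: [0.7, 0.714, 0.0, 0.0]
force: [-0.4, -0.3, -3.8]
opening: 0.009
finger_force: 30.0
```

```bash
python3 - <<'E'
from station import r
from h import *
f=r.grab_frame("side"); t=r.grab_frame("top"); np.savez("pics/t5.npz",**t); np.savez("pics/s5.npz",**f); o=r.observe(); print(o["force"],o["opening"],o["ee_pos"])
a=cv2.resize(f["frame"][165:245,240:350],None,fx=7,fy=7,interpolation=2)[:540]; 
cv2.imwrite("pics/s5.png",a[:,:,::-1])
E
```

```text
[ 0.07374664  0.36286692 -3.72354258] 0.009120103793454978 [0.5419174  0.27343192 0.01262492]
```

View pics/s5.png

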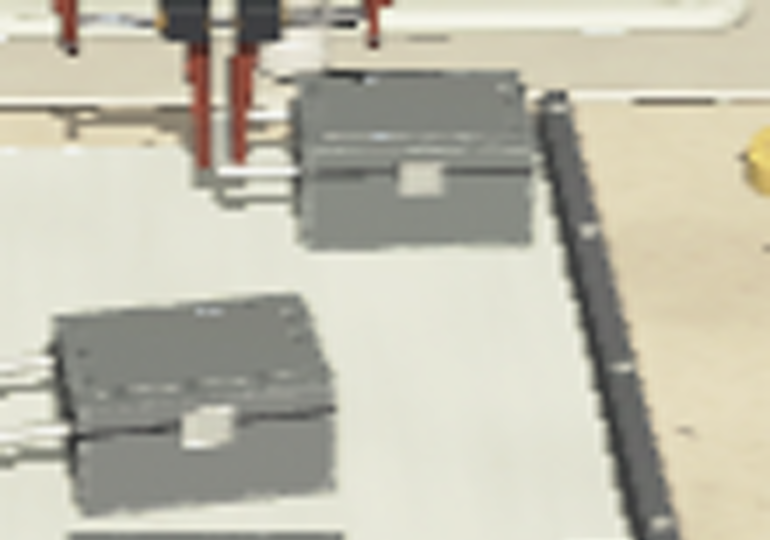

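The side view shows the loaded case square and about 10 mm short of the rail. The middle case stands undisturbed. Fz shows the handle end still slightly raised, so I lower 1 mm and approach slowly.

{"method": "handwheel", "body": {"ticks": [[0,0,0.0006,0,0],[0,0,0.001,0,0],[0,0.002,0.001,0,0],[0,0.004,0.001,0,0],[0,0.006,0.001,0,0],[0,0.007,0.001,0,0],[0,0.008,0.001,0,0],[0,0.0085,0.001,0,0],[0,0.0085,0.001,0,0]]}}

```text
time: 23.15
ee_pos: [0.5476, 0.2745, 0.0119]
tcp_rot: [0.699, 0.715, -0.001, -0.001]
force: [-8.0, -0.7, 6.9]
opening: 0.0089
finger_force: 30.0
```

```bash
python3 ff.py
```

```text
F mean [-8.48 -0.7   6.62] sd [0.51 0.32 0.32] pos [0.5476 0.2745 0.0119] open 0.009124362081956015 ff 30.006302297115326 t 23.55
```

{"method": "handwheel", "body": {"ticks": [[0,-0.001,-0.0005,0,0],[0,-0.001,-0.0008,0,0],[0,-0.001,-0.0008,0,0]]}}

```text
time: 23.92
ee_pos: [0.5486, 0.2736, 0.012]
tcp_rot: [0.7, 0.715, -0.0, -0.0]
force: [-3.2, 1.2, -1.7]
opening: 0.009
finger_force: 30.0
```

```bash
python3 ff.py
```

```text
F mean [-3.13  0.41 -2.94] sd [0.47 0.35 0.51] pos [0.5491 0.2734 0.0122] open 0.009065090874173556 ff 29.975793957710266 t 24.325
```

{"method": "handwheel", "body": {"ticks": [[0,0.001,0,0,0],[0,0.002,0,0,0],[0,0.002,0,0,0]]}}

```text
time: 24.7
ee_pos: [0.5514, 0.2735, 0.0123]
tcp_rot: [0.7, 0.714, 0.0, 0.0]
force: [-1.6, 0.1, -3.0]
opening: 0.0089
finger_force: 30.0
```

```bash
python3 ff.py; python3 - <<'E'
from station import r
from h import *
t=r.grab_frame("top"); np.savez("pics/t6.npz",**t); g=cv2.cvtColor(t["frame"],cv2.COLOR_RGB2GRAY)
for y in (.305,.29,.27,.25,.237):
    u,v=proj(t,(.70,y,.064)); u2,v2=proj(t,(.714,y,.036)); print(y,round(u),round(v),v2.round(1),g[150:190,round(u)].tolist())
s=r.grab_frame("side"); gs=cv2.cvtColor(s["frame"],cv2.COLOR_RGB2GRAY)
for v in range(180,202,3): print(v,gs[v,295:335].tolist())
np.savez("pics/s6.npz",**s)
E
```

```text
F mean [-1.34 -0.04 -3.7 ] sd [0.64 0.45 0.81] pos [0.5513 0.2735 0.0123] open 0.009333378704845664 ff 29.975838661193848 t 25.1
0.305 197 166 163.8 [145, 146, 148, 149, 148, 149, 151, 142, 101, 63, 68, 68, 79, 90, 92, 82, 88, 97, 95, 95, 95, 94, 93, 94, 94, 93, 94, 94, 91, 92, 78, 44, 49, 50, 37, 36, 30, 55, 106, 120]
0.29 202 166 163.7 [145, 142, 140, 143, 147, 149, 154, 133, 82, 64, 69, 67, 87, 96, 90, 89, 88, 91, 90, 90, 90, 89, 90, 90, 90, 91, 91, 92, 92, 96, 76, 39, 37, 39, 38, 39, 40, 40, 40, 37]
0.27 209 166 163.6 [148, 147, 148, 149, 151, 151, 154, 127, 72, 66, 68, 72, 99, 102, 89, 92, 91, 89, 91, 92, 91, 92, 91, 91, 91, 92, 91, 92, 92, 96, 73, 33, 36, 35, 60, 68, 49, 38, 39, 39
[... 1310 characters left out ...]
 138, 138, 126, 89, 94, 106, 105, 105, 138, 200, 216, 216, 215, 215, 216, 217, 217, 216, 215]
195 [137, 138, 137, 137, 137, 138, 137, 137, 138, 137, 138, 138, 138, 138, 137, 137, 138, 137, 138, 137, 137, 138, 138, 126, 90, 62, 94, 106, 106, 107, 156, 204, 215, 215, 216, 216, 215, 215, 214, 213]
198 [138, 138, 138, 137, 138, 138, 137, 138, 137, 137, 138, 138, 137, 137, 137, 138, 138, 137, 138, 138, 138, 138, 138, 180, 148, 80, 71, 95, 166, 170, 127, 183, 210, 208, 206, 208, 209, 208, 208, 207]
201 [229, 229, 229, 229, 229, 229, 228, 228, 227, 227, 227, 228, 228, 228, 227, 226, 225, 227, 228, 228, 227, 226, 226, 226, 228, 165, 71, 80, 100, 106, 105, 132, 187, 204, 206, 207, 205, 202, 202, 205]
```

The first resistance was downforce friction, and it slides freely now. The arm yields about 3 N/mm, so I creep on.

{"method": "handwheel", "body": {"ticks": [[0,0.001,0,0,0],[0,0.002,0,0,0],[0,0.003,0,0,0],[0,0.003,0,0,0]]}}

```text
time: 25.7
ee_pos: [0.5541, 0.2738, 0.0122]
tcp_rot: [0.7, 0.715, 0.0, -0.0]
force: [-2.4, 0.3, -2.9]
opening: 0.0095
finger_force: 30.0
```

```bash
python3 ff.py
```

```text
F mean [-2.24  0.25 -3.24] sd [0.65 0.24 0.51] pos [0.5541 0.2738 0.0123] open 0.009137035025045344 ff 29.97862547636032 t 26.1
```

{"method": "handwheel", "body": {"ticks": [[0,0.001,0,0,0],[0,0.002,0,0,0],[0,0.002,0,0,0],[0,0.002,0,0,0]]}}

```text
time: 26.6
ee_pos: [0.5561, 0.2737, 0.0122]
tcp_rot: [0.7, 0.714, 0.0, 0.0]
force: [-2.4, -1.1, -3.5]
opening: 0.0086
finger_force: 30.0
```

```bash
python3 ff.py
```

```text
F mean [-2.48 -0.22 -3.75] sd [0.44 0.46 0.27] pos [0.5561 0.2737 0.0123] open 0.0091461362249262 ff 29.978379607200623 t 27.0
```

{"method": "handwheel", "body": {"ticks": [[0,0.001,0,0,0],[0,0.002,0,0,0],[0,0.002,0,0,0],[0,0.002,0,0,0]]}}

```text
time: 27.5
ee_pos: [0.556, 0.2736, 0.012]
tcp_rot: [0.699, 0.715, -0.002, -0.001]
force: [-7.9, -0.5, -0.2]
opening: 0.0089
finger_force: 30.0
```

```bash
python3 ff.py
```

```text
F mean [-7.39 -0.9   0.2 ] sd [0.48 0.57 0.46] pos [0.556  0.2736 0.012 ] open 0.009218818200339915 ff 29.979228973388672 t 27.9
```

{"method": "handwheel", "body": {"ticks": [[0,0.001,0,0,0],[0,0.002,0,0,0],[0,0.002,0,0,0],[0,0.002,0,0,0]]}}

```text
time: 28.4
ee_pos: [0.556, 0.2736, 0.0119]
tcp_rot: [0.699, 0.715, -0.003, -0.001]
force: [-13.1, -2.3, 5.3]
opening: 0.0096
finger_force: 30.0
```

```bash
python3 ff.py
```

```text
F mean [-12.89  -2.04   4.49] sd [0.65 0.33 0.47] pos [0.556  0.2736 0.012 ] open 0.008927232299258306 ff 29.981844127178192 t 28.8
```

It stopped hard at x = 0.5560 with Fx rising, tool yaw 0.0226 against rail yaw 0.0218, so it is flush. Ease the push off, then open, rise and check.

{"method": "handwheel", "body": {"ticks": [[0,-0.001,0,0,0],[0,-0.002,0,0,0],[0,-0.003,0,0,0],[0,-0.003,0,0,0],[0,-0.003,0,0,0]]}}

```text
time: 29.42
ee_pos: [0.5561, 0.2736, 0.012]
tcp_rot: [0.7, 0.715, -0.001, -0.0]
force: [-5.5, -0.5, -2.1]
opening: 0.0092
finger_force: 30.0
```

```bash
python3 ff.py
```

```text
F mean [-5.78 -0.66 -2.15] sd [0.34 0.62 0.53] pos [0.5561 0.2736 0.012 ] open 0.009167160783696893 ff 29.978889226913452 t 29.825
```

{"method": "handwheel", "body": {"ticks": [[0,0,0,0,0.015],[0,0,0,0,0.03],[0,0,0,0,0.03],[0,0,0,0,0.03],[0,0,-0.01,0,0.03],[0,0,-0.04,0,0.03],[0,0,-0.08,0,0.03],[0,0,-0.12,0,0.03],[0,0,-0.12,0,0.03],[0,0,-0.12,0,0.03]]}}

```text
time: 31.08
ee_pos: [0.5568, 0.2734, 0.1321]
tcp_rot: [0.7, 0.714, -0.0, 0.0]
force: [1.0, -0.1, -0.0]
opening: 0.0302
finger_force: 0.0
```

```bash
python3 - <<'E'
from station import r
from h import *
w=r.grab_frame("wrist"); np.savez("pics/w7.npz",**w); s=r.grab_frame("side"); np.savez("pics/s7.npz",**s); t=r.grab_frame("top"); np.savez("pics/t7.npz",**t)
o=r.observe(); print(o["time"],o["ee_pos"],o["force"])
g=cv2.cvtColor(w["frame"],cv2.COLOR_RGB2GRAY)
# expected pixel of case far top edge and rail near top edge
th=.0222; c,s_=np.cos(th),np.sin(th)
for y in (-.035,-.02,0,.02,.035):
    P=[(.556+a*c-y*s_,.2736+a*s_+y*c,z) for a,z in((-.0,.046),(.16,.064),(.16,.036),(.176,.036))]
    q=[proj(w,p) for p in P]; v=int(round(q[1][1])); u=int(q[1][0]); print(y,np.round(q,1).tolist(),u-12,g[v,max(0,u-12):u+30].tolist() if 0<=v<420 else None)
E
```

```text
31.225 [0.55621771 0.27318013 0.13095754] [ 0.95203092 -0.60104755  0.02823821]
-0.035 [[282.1, 245.6], [489.9, 254.1], [471.2, 241.2], [490.2, 241.2]] 477 [101, 101, 99, 98, 100, 99, 100, 99, 98, 100, 99, 103, 115, 141, 157, 163, 163, 161, 163, 164, 164, 165, 165, 166, 166, 164, 159, 161, 160, 159, 164, 162, 163, 162, 164, 165, 164, 162, 162, 162, 160, 162]
-0.02 [[282.1, 228.2], [492.9, 235.7], [473.7, 224.3], [492.9, 224.3]] 480 [96, 101, 101, 99, 99, 101, 100, 99, 101, 100, 103, 108, 126, 148, 160, 163, 163, 162, 158, 160, 160, 163, 166, 166, 163, 163, 163, 165, 166, 167, 166, 166, 164, 163, 163, 163, 163, 163, 163, 164, 163, 166]
0 [[282.0, 204.3], [497.0, 210.3], [477.1, 201.1], [496.6, 201.1]] 485 [100, 101, 100, 100, 100, 103, 98, 103, 112, 107, 109, 126, 141, 158, 160, 163, 160, 165, 165, 164, 165, 161, 160, 160, 163, 165, 166, 165, 164, 167, 162, 164, 160, 160, 162, 161, 163, 161, 163, 165, 164, 167]
0.02 [[282.0, 179.4], [501.3, 183.9], [480.6, 177.0], [500.5, 177.0]] 489 [101, 96, 101, 101, 100, 99, 102, 101, 106, 108, 112, 124, 150, 168, 172, 175, 174, 174, 174, 176, 176, 172, 171, 171, 172, 172, 168, 168, 171, 169, 168, 167, 168, 170, 170, 171, 173, 170, 173, 171, 170, 169]
0.035 [[282.0, 160.2], [504.6, 163.4], [483.3, 158.4], [503.4, 158.4]] 492 [102, 97, 100, 103, 100, 100, 100, 101, 102, 102, 105, 115, 137, 157, 165, 168, 166, 164, 164, 166, 166, 170, 169, 175, 175, 176, 172, 172, 172, 174, 174, 174, 174, 175, 175, 177, 174, 173, 174, 174, 173, 172]
```

Released cleanly, and the case edge matches the expected pose across its width. One numeric check of the gap and squareness: fit the rail base line and the case's far edge in the side view.

```bash
python3 - <<'E'
from h import *
s=np.load("pics/s7.npz"); g=cv2.cvtColor(s["frame"],cv2.COLOR_RGB2GRAY).astype(float)
def edge(row,a,b,th,rise=False):
    x=g[row,a:b]; i=np.argmax((x>th) if rise else (x<th)); return a+i-1+(th-x[i-1])/(x[i]-x[i-1])
P=[]
for v in range(206,238,2): P.append(onz(s,edge(v,300,345,165),v,.004)[:2])
P=np.array(P); k,b=np.polyfit(P[:,1],P[:,0],1); print("rail base: yaw",-np.arctan(k),"x at y=.2736",k*.2736+b,"res",np.std(P[:,0]-k*P[:,1]-b))
for y in(.232,.2736): print(proj(s,(k*y+b,y,.004)),proj(s,(.716,y,.004)))
for v in range(186,208,2): print(v,g[v,308:330].astype(int).tolist())
for n in("side","top"):
    a=np.load("pics/%s.npz"%{"side":"side0","top":"top0"}[n])["frame"].astype(int); c=np.load("pics/%s.npz"%{"side":"s7","top":"t7"}[n])["frame"].astype(int)
    R={"side":(slice(200,242),slice(230,290)),"top":(slice(200,255),slice(260,375))}[n]
    d=np.abs(a-c).max(2)[R]; print(n,"diff>40 px near empty cases:",(d>40).sum(),"of",d.size)
E
```

```text
rail base: yaw 0.02189030700421672 x at y=.2736 0.7170091215558428 res 0.0005991588769933926
[319.88461358 199.94002563] [319.35668597 199.94595358]
[318.6114079  194.23382686] [318.33888589 194.23680837]
186 [159, 163, 155, 142, 154, 163, 164, 163, 163, 164, 163, 164, 138, 109, 127, 195, 217, 216, 216, 216, 214, 213]
188 [136, 137, 137, 137, 136, 137, 137, 137, 136, 137, 137, 144, 125, 104, 103, 136, 199, 216, 216, 216, 216, 216]
190 [137, 138, 137, 137, 137, 137, 137, 137, 137, 137, 137, 154, 134, 107, 104, 104, 187, 215, 215, 215, 215, 214]
192 [137, 137, 137, 137, 137, 137, 137, 137, 137, 137, 137, 137, 121, 108, 105, 105, 138, 199, 215, 215, 215, 215]
194 [137, 137, 137, 138, 137, 137, 137, 138, 137, 137, 137, 145, 109, 96, 106, 106, 106, 187, 215, 216, 216, 217]
196 [137, 137, 137, 137, 137, 137, 137, 137, 137, 137, 138, 145, 107, 97, 106, 107, 106, 139, 198, 214, 214, 213]
198 [137, 137, 137, 137, 138, 137, 137, 137, 137, 137, 138, 134, 96, 71, 95, 166, 169, 127, 183, 209, 207, 206]
200 [204, 213, 212, 212, 206, 201, 200, 207, 210, 211, 211, 204, 137, 63, 95, 106, 105, 105, 133, 185, 204, 206]
202 [227, 227, 227, 226, 227, 228, 228, 227, 227, 226, 226, 227, 170, 80, 71, 95, 105, 104, 105, 178, 206, 206]
204 [227, 226, 225, 225, 226, 228, 228, 227, 227, 226, 226, 227, 185, 103, 62, 96, 107, 106, 104, 134, 187, 204]
206 [227, 226, 226, 225, 225, 226, 227, 228, 227, 227, 227, 227, 227, 170, 79, 71, 96, 106, 104, 105, 179, 208]
side diff>40 px near empty cases: 63 of 2520
top diff>40 px near empty cases: 49 of 6325
```

The case edge adjoins the rail with less than a pixel of gap, the yaws agree (0.0219 and 0.0226), and the empty cases are essentially unmoved.

```bash
python3 -c "
from station import r;print(r.job_done())"
```

```text
the job is handed in; nothing more can be done
None
```

The loaded case was the left one (its handle pulled with about 4.9 N; the other two with 1.2 and 1.5 N). It now stands square against the stop rail and released, the two empty cases are essentially where they started, and the job was handed in at about 31 s, with no verdict returned.

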